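# Set up the cream filler for a tray of eclairs

## Task

Get the bench-top cream filler ready for the tray of eclairs: loosen the clamp knob of the tray stop, slide the stop along its rail until its blade rests against the end of the tray (leave the tray where it is), and tighten the clamp knob fully again. Turn the portion sleeve to 6 on its scale, clicked into place. Leave the jug, bottle, bowl and spatula standing or lying where they are.

Things in the scene. Friction and masses are not known exactly. Their poses are not given: they have to be found in the camera images.
- filler: The cream filler, fixed to the table: aluminium base plate 12 mm thick. Origin on the table top; x points away from the robot, y along the rail. In its frame (mm): base x -95..165, y -280..230; rail along y at x -70, 18 wide, top 30 high; hopper column 46 dia at (115, -30), whose spout pipe (24 dia, top 97 high) points to -x and ends at x 15.
- hopper_rim (a point): Centre of the top of the steel hopper funnel, 277 mm above the table; the funnel is 128 mm in diameter at its top and tapers to 46 mm at 165 mm height. A tall obstacle 151 mm from the sleeve's axis.
- dial_center (a point): Centre of the round scale plate (94 mm dia, top 116 mm high) on a white post; the sleeve turns on this axis. Ten ticks 30 degrees apart are the values 0 to 9, clockwise from above; tick n lies at -45 - 30 n degrees from the filler's +x. Ticks 0 and 5 are long and thick, the rest short and thin; a dot lies just before 0. So 6 is the first short tick clockwise after the long 5.
- sleeve_grip (a point): On the axis of the portion sleeve, 150 mm above the table: a black ribbed upright cylinder, 46 mm dia over its ribs, from 118 to 158 mm high, free all round. A small aluminium pointer at its foot (118 to 124 mm high, out to 33 mm from the axis) and a line on its top in the same direction show the value.
- sleeve (a joint): Turn of the sleeve in rad, clockwise from above positive: value = joint / 0.5236 (0 to 9, stops at both ends, 6 is 3.142). It clicks into a spring detent at every whole value, torque about 0.1 N m.
- stop_face (a point): Middle of the stop blade's face towards the tray (filler's -y), 30 mm high. The blade is a steel strip 15 to 45 mm high, 6 mm thick, reaching 115 mm in x from the carriage, a steel block 46 x 50 mm, top 46 mm high, on the rail. The clamp knob's axis is 25 mm behind this face in y and 75.5 mm nearer the robot in x.
- carriage (a joint): Position of the stop along the rail in m, 0 to 0.25, growing towards the filler's -y (towards the tray). Held fast while the clamp is tight, slides with about 2 N when it is loose.
- clamp_grip (a point): Middle of the clamp knob on top of the carriage, 73 mm above the table, on the knob's vertical axis: a black bar handle 50 mm long, 14 mm thick, from 53 to 83 mm high. The point's x axis runs along the bar.
- clamp (a joint): Turn of the clamp knob in rad: 0 is fully tight (bar square to the rail, along the filler's x), growing counter-clockwise from above to 1.3, fully loose. It begins to free near 0.7 and holds nothing from 0.8.
- tray: The loose dark steel tray with four eclairs, 120 (x) x 200 (y) x 18 mm, 0.95 kg, lying on the base plate, parallel to the rail. Origin under its centre; eclairs reach 22 mm above it.
- tray_end (a point): Middle of the tray's end that faces the stop (its +y end), on the outside face.
- jug: Clear open beaker, 80 mm dia, 140 mm high, standing on the base plate behind the tray, right of the hopper. Origin under its centre.
- bottle: Amber bottle, 64 mm dia, 250 mm high, standing beyond the filler's +y end beside the dial. Origin under its centre.
- bowl: White bowl, 130 mm dia, 60 mm high, on the robot's side of the filler. Origin under its centre.
- spatula: Spatula 240 mm long, lying roughly along the rail between robot and filler.
There are look-alikes about, which are no part of the job. There is more than one size of the tray; the one meant has the size given above.

How it is judged:
On the way:
1. the clamp knob has been loosened (value of joint clamp above 0.5 rad), for 0.1 s.
At the end, for the whole second after the job is handed in: The sleeve rests at 6 (within 8 degrees), the clamp knob is tight again (joint under 0.2 rad), the stop's face is within 5 mm of the tray's end, the tray is within 12 mm of where it started, and all is at rest (value of joint sleeve between 3 and 3.283 rad and value of joint clamp below 0.2 rad and y of tray_end in the frame of stop_face between -0.005 and 0.003 m and distance of tray from where it was at the start of the episode below 0.012 m and velocity of joint carriage below 0.005 m/s and linear speed of tray below 0.01 m/s); the robot touches nothing.
It fails at once if the tray is shoved out of place (over 20 mm) (distance of tray from where it was at the start of the episode above 0.02 m).
It fails at once if the jug is moved by more than 30 mm or tipped (distance of jug from where it was at the start of the episode above 0.03 m or angle between jug's own z axis and vertical above 0.5 rad).
It fails at once if the bottle is moved by more than 30 mm or tipped (distance of bottle from where it was at the start of the episode above 0.03 m or angle between bottle's own z axis and vertical above 0.5 rad).
It fails at once if the bowl is moved by more than 30 mm or tipped (distance of bowl from where it was at the start of the episode above 0.03 m or angle between bowl's own z axis and vertical above 0.5 rad).
It fails at once if the spatula is moved by more than 30 mm (distance of spatula from where it was at the start of the episode above 0.03 m).
It also fails if it takes over 64 s, if anything falls off the work surface, if the arm or the gripper's body presses on something with over 40 N, if the wrist force passes 120 N, or if a joint passes its speed limit or range.

## Robot

A 6-joint arm with a two-finger parallel gripper is mounted at the origin on the work surface. World frame = base frame: x ahead of the robot, y to its left, z up, the work surface at z = 0. Lengths are in m, angles in rad, forces in N, time in s.
With the tool pointing down it reaches from about 0.325 to 0.9 m from the base axis. Payload 6.1 kg.
Tool frame: the origin (TCP) lies on the centre line of the jaws, within the pads' length; the fingertips stand 22 mm ahead of it and the grasp point (between the pads) lies 3 mm ahead of it; z points along the fingers, y is the line along which they close (so a half turn about z gives the same grasp; the last joint's range is limited). The gripper opens to 85 mm and grips with 20 to 120 N. Pads are 22 mm wide; open, the fingers measure 114 mm over their backs; the gripper's body (76 mm by 85 mm) begins 54 mm behind the grasp point. The pads swing forward as they close: fully open they stand 13 mm farther back than shut.
Start: joints at [-1.444, 0.22, 1.526, -0, 1.395, -0.126], TCP at [0.156, -0.605, 0.253] pointing down, gripper open.
Joint ranges: [-2.98, 2.98], [-0.91, 2.08], [0.09, 2.57], [-1.24, 4.39], [0.2, 2.65], [-2.68, 2.68]. Speed limits (rad/s): [2.57, 2.57, 3.01, 3.14, 3.14, 3.14].

## Interface

Orientations are given as a rotation vector (axis times angle).
In Python, from cell import arm gives the robot as it stands. The module is installed in compiled form; this text tells all that it offers.
- The arm moves only by the tool carry_out, never from a script. Its argument "moves" is a list of rows, each a list of 7 numbers: the opening, from 0 (shut) to 1 (fully open), then the shift along the world's x, y, z each as a share of 200 mm, from -1 to 1, then the turn, a rotation vector about the world's x, y, z each as a share of 2 pi rad, from -1 to 1. In form: [[fingers, tx, ty, tz, rx, ry, rz], ...]. A call has 1 to 10 rows; each row shifts and turns the commanded pose from where the row before left it; what a row does not reach is not made up. A row lasts 1/12 s, in which the tool goes at most 41.7 mm and 7.16 degrees, less where a joint would pass 70% of its speed; a pose out of reach is approached as far as the arm can. A call with a number of a shift or a turn outside -1 to 1 is refused whole. A call with a gripper value outside its range is refused whole. The fingers move at their own pace and stop on an object; "grip_force" is the grip in N (left out, the last holds). Time passes only in rows, so rows that do not move let the fingers close. It gives the time, the measured TCP pose, the force, the opening and the grip force at its end, in the units of the state.
- arm.get_state(): the state, without advancing time (a new reading comes with each control period).
- arm.capture(name): name is "side" or "top"; returns a dict with "pixels" (480x640x3 uint8, blue, green, red), "fx", "fy", "cx", "cy" (pixels), "rvec" (rotation vector, rad) and "tvec" (3), from world to camera coordinates, as OpenCV has them. Camera axes: x right, y down, z forward; pixel columns grow to the right and rows downward; lengths in m; the calibration is good to about 2 mm. A picture is of the moment at which its call begins. There is no depth.
- arm.hand_in(): hands the job in; it is judged then, once.
Trained networks look in the newest picture that a camera, given by its name, has taken for a name from the list of things; names that differ only in an ending like _2 or _b are one class to them, and where a whole thing is asked for, a point or a joint stands for the part that bears it (a point fixed in the world has none). Each returns a list of dicts, best first, with "confidence" (0 to 1); they miss things now and then, are a little off and sometimes report something else, mostly with a low value. They report only what shows in the picture. A call takes as long as a camera call. They do not tell look-alikes from the thing itself.
- arm.outline_of(camera, query): "mask" (480x640 bool, what is visible of it) and "location" ([column, row] as shares, 0 to 1, of the picture: columns of its width, rows of its height, amid what is visible of it).
- arm.landmark_of(camera, query): "location" ([column, row] as shares, 0 to 1, of the picture: columns of its width, rows of its height: a listed point, or the origin of a listed thing).
The state is a dict: "t": time; "joint_pos": joint angles; "joint_velocities": joint speeds; "joint_torque": joint torques, N m; "position": TCP position; "orientation": TCP orientation; "wrist_force": force on the tool from outside, world axes, zero at the start; "ft_torque": the same for the moment, N m; "width": opening from 0.0 (shut) to 1.0 (fully open); "grip_force": force on a finger pad.
Only numpy, scipy, OpenCV 4.12 (cv2) and the standard library are available. Lean on these libraries where they do the work, as an engineer would, in place of code of your own. Each camera call takes 0.05 s, during which the arm holds its last target. There are 200 camera calls.

## Working session

There is one attempt and no reset: what is moved stays moved. The work goes in short steps, Python scripts to look and compute and a tool call to move; the robot and the scene stay as the last step left them, time stands still between calls to the robot, and variables do not carry over. Pictures are saved under pics/ and viewed, at most 10 in all, crops included, and the job is handed in when it is done.

Besides the shell and the picture viewer there is one more tool, called after ">>>" as name(argument=value, ...) on one line, values as JSON. carry_out: Moves the arm, as the interface text tells. Shift numbers are shares of 200 mm and turn numbers shares of 2 pi rad, none past 1 either way. Its arguments: {"type":"object","properties":{"moves":{"type":"array"},"grip_force":{"type":"number"}},"required":["moves"]}

```bash
mkdir -p pics; cat > h.py <<'E'
import numpy as np, cv2
from cell import arm
def cap(n):
    c=arm.capture(n); R=cv2.Rodrigues(np.array(c['rvec'],float))[0]; c['R']=R; c['t']=np.array(c['tvec'],float).ravel(); return c
def ray(c,uv):
    d=c['R'].T@np.array([(uv[0]-c['cx'])/c['fx'],(uv[1]-c['cy'])/c['fy'],1]); return -c['R'].T@c['t'],d
def atz(c,uv,z):
    o,d=ray(c,uv); return o+d*(z-o[2])/d[2]
def proj(c,p):
    q=c['R']@np.array(p,float)+c['t']; return np.array([c['fx']*q[0]/q[2]+c['cx'],c['fy']*q[1]/q[2]+c['cy']])
E
python3 - <<'E'
from h import *
Z=dict(filler=0,hopper_rim=.277,dial_center=.116,sleeve_grip=.15,stop_face=.03,clamp_grip=.073,tray=.012,tray_end=.021,jug=.012,bottle=0,bowl=0,spatula=0)
for n in('top','side'):
    c=cap(n); cv2.imwrite(f'pics/{n}0.png',c['pixels']); print(n,(-c['R'].T@c['t']).round(3))
    for q,z in Z.items():
        for r in arm.landmark_of(n,q)[:3]:
            uv=np.array(r['location'])*[640,480]; print(q,round(r['confidence'],2),uv.round(1),(atz(c,uv,z)*1000).round(0))
E
```

```text
top [0.427 0.011 1.568]
filler 0.68 [381.6 255.5] [ 559. -151.    0.]
hopper_rim 0.6 [409.6 196.7] [ 662. -185.  277.]
dial_center 0.73 [338.2 205.9] [671. -36. 116.]
dial_center 0.52 [276.7 213.4] [654. 114. 116.]
sleeve_grip 0.55 [338.8 208.7] [658. -36. 150.]
stop_face 0.95 [340.9 249.2] [573. -44.  30.]
clamp_grip 0.44 [330.9 276.3] [502. -17.  73.]
clamp_grip 0.35 [449.4 211.7] [ 660. -314.   73.]
tray 0.86 [233.5 319.4] [397. 232.  12.]
tray 0.84 [426.1 251.3] [ 567. -264.   12.]
tray 0.71 [377.1 148.3] [ 840. -144.   12.]
tray_end 0.68 [390.8 246. ] [ 581. -173.   21.]
tray_end 0.65 [396.1 131. ] [ 884. -193.   21.]
tray_end 0.47 [378.6 255.8] [ 556. -141.   21.]
jug 0.61 [448.4 212.8] [ 667. -325.   12.]
bottle 0.71 [276.5 219.2] [656. 122.   0.]
bottle 0.68 [340.3 206.2] [689. -45.   0.]
bowl 0.68 [457.6 334. ] [ 355. -341.    0.]
spatula 0.6 [366.  316.9] [ 401. -108.    0.]
spatula 0.59 [449.1 210.5] [ 675. -330.    0.]
side [0.138 1.014 0.803]
filler 0.69 [356.2 277. ] [ 561. -152.    0.]
hopper_rim 0.68 [324.7 162.3] [ 666. -176.  277.]
dial_center 0.69 [298.  246.6] [668. -42. 116.]
sleeve_grip 0.74 [301.7 236.7] [655. -34. 150.]
stop_face 0.64 [337.1 285.1] [572. -56.  30.]
clamp_grip 0.66 [357.7 283.6] [509. -23.  73.]
tray 0.8 [259.1 251.9] [ 827. -131.   12.]
tray 0.65 [369.9 250.9] [ 569. -269.   12.]
tray 0.6 [361.5 394.7] [395. 235.  12.]
tray_end 0.83 [350.5 262. ] [ 589. -180.   21.]
tray_end 0.59 [358.2 421.1] [374. 306.  21.]
tray_end 0.55 [252.1 239.2] [ 869. -168.   21.]
jug 0.63 [264.6 327.9] [656. 141.  12.]
jug 0.59 [342.9 231.1] [ 676. -337.   12.]
bottle 0.76 [267.  329.4] [656. 130.  -0.]
bowl 0.7 [459.9 261.3] [ 346. -346.    0.]
spatula 0.65 [413.6 307.9] [393. -91.   0.]
```

View pics/top0.png

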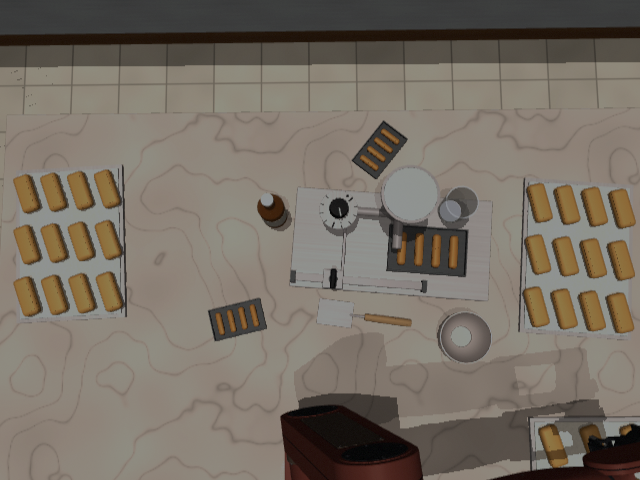

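View pics/side0.png

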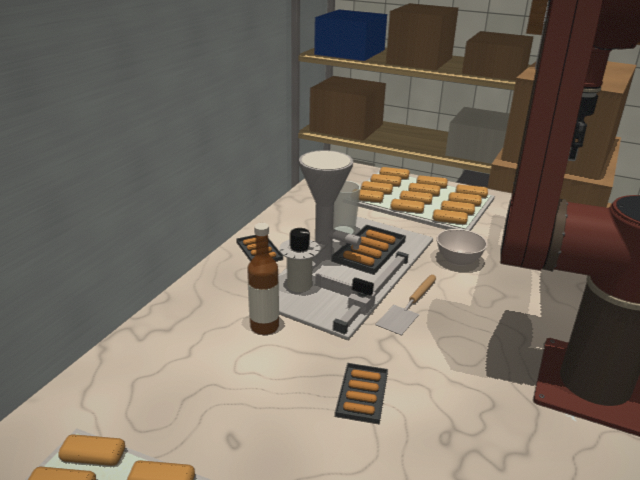

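The tray on the base plate at top pixel (427,251) is the one meant. The trays at (238,319) and (380,150) are smaller and lie off the plate. I'll confirm this in an enlarged crop.

```bash
python3 - <<'E'
from h import *
a=cv2.imread('pics/top0.png')
cv2.imwrite('pics/c1.png',cv2.resize(a[180:306,288:498],(798,479),interpolation=cv2.INTER_CUBIC))
d=cv2.resize(a[186:232,312:368],(672,552),interpolation=cv2.INTER_CUBIC); cv2.imwrite('pics/c2.png',d)
E
```

```text
(no output)
```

View pics/c1.png

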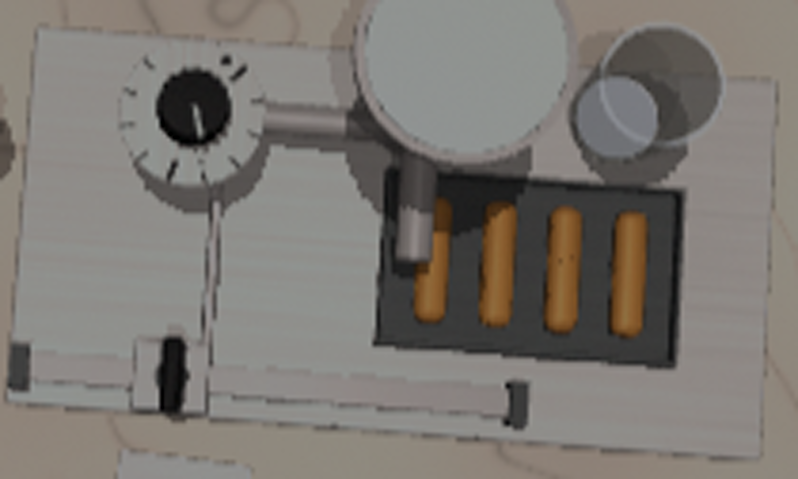

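View pics/c2.png

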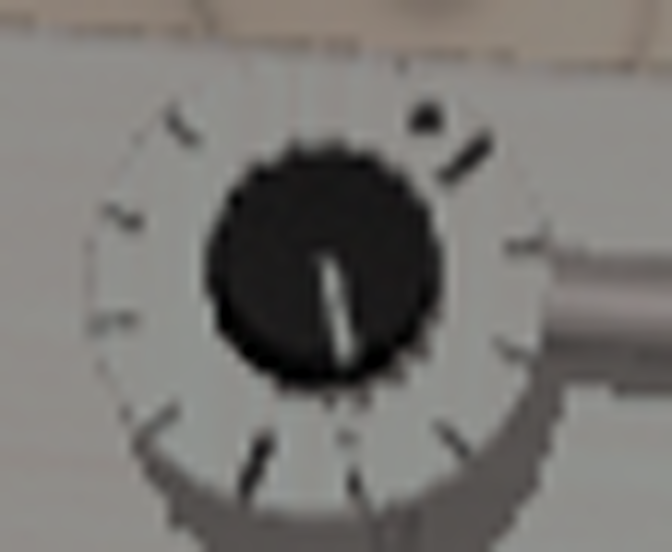

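The crop confirms the tray: its corners are at (386,168), (685,190), (676,367) and (374,343), which fits 200x120, parallel to the rail and on the plate. The knob bar at (173,375) is square to the rail, so it is tight. The sleeve pointer sits at 4, one tick short of the long 5, so it needs +60° clockwise.

```bash
cat > pose.py <<'E'
from h import *
from scipy.optimize import least_squares
E
python3 - <<'E'
from pose import *
c=cap('top'); s=cap('side')
crop=lambda u,v:(288+u/3.8-.37,180+v/3.8-.37)
base=[((37,27),(165,230)),((777,80),(165,-280)),((762,460),(-95,-280)),((7,403),(-95,230))]
def W(p,xy,z):
    C,S=np.cos(p[2]),np.sin(p[2]); return [p[0]+(C*xy[0]-S*xy[1])/1e3,p[1]+(S*xy[0]+C*xy[1])/1e3,z/1e3]
f=lambda p:np.concatenate([proj(c,W(p,b,12))-crop(*a) for a,b in base])
r=least_squares(f,[.559,-.151,-.07]); p=r.x; print('filler',p.round(4),np.degrees(p[2]),r.fun.round(2))
def F(w):
    d=np.array(w[:2])-p[:2]; C,S=np.cos(p[2]),np.sin(p[2]); return (np.array([C*d[0]+S*d[1],-S*d[0]+C*d[1]])*1e3).round(1)
def tri(q):
    uv=[]
    for n,cc in(('top',c),('side',s)):
        b=arm.landmark_of(n,q); uv.append(np.array(b[0]['location'])*[640,480]) 
    A=[];B=[]
    for cc,u in((c,uv[0]),(s,uv[1])):
        o,d=ray(cc,u); d/=np.linalg.norm(d); P=np.eye(3)-np.outer(d,d); A.append(P);B.append(P@o)
    x=np.linalg.lstsq(np.vstack(A),np.hstack(B),rcond=None)[0]; return x
for q in('hopper_rim','dial_center','sleeve_grip','stop_face','clamp_grip'):
    x=tri(q); print(q,x.round(4),F(x))
print('crop pts')
for n,u,z in[('knob c',(173,375),83),('knob top end',(175,338),83),('knob bot',(171,413),83),('dial c',(193,113),116),('sleeve top',(193,107),158),('traycorner ne',(386,170),30),('se',(374,343),30),('nw',(685,190),30),('sw',(676,367),30),('blade tip r',(221,200),45),('blade r low',(211,330),45),('carr tl',(135,339),46),('carr br',(206,415),46),('jug bottom',(617,115),12)]:
    w=atz(c,crop(*u),z/1e3); print(n,w.round(4),F(w))
print('hopper',np.round(W(p,(115,-30),277),4))
print('side check corners',[proj(s,W(p,b,12)).round(0) for _,b in base])
E
```

```text
filler [ 0.557  -0.148  -0.0827] -4.740033049736701 [-0.37 -0.21  0.53 -0.17  0.17  0.13 -0.34  0.22]
hopper_rim [ 0.6695 -0.1844  0.2736] [115.2 -26.9]
dial_center [ 0.6628 -0.0319  0.1334] [ 95.9 124.5]
sleeve_grip [ 0.6572 -0.0378  0.1455] [ 90.8 118.1]
stop_face [ 0.5728 -0.0457  0.0334] [  7.3 103.2]
clamp_grip [ 0.496  -0.0199  0.0831] [-71.4 122.6]
crop pts
knob c [ 0.4965 -0.0226  0.083 ] [-70.7 120. ]
knob top end [ 0.5203 -0.0241  0.083 ] [-46.7 120.4]
knob bot [ 0.472 -0.021  0.083] [-95.1 119.6]
dial c [ 0.662  -0.0365  0.116 ] [ 95.5 119.8]
sleeve top [ 0.659  -0.0352  0.158 ] [ 92.4 120.8]
traycorner ne [ 0.6358 -0.1689  0.03  ] [ 80.3 -14.3]
se [ 0.5192 -0.1583  0.03  ] [-36.8 -13.4]
nw [ 0.6204 -0.3694  0.03  ] [  81.5 -215.4]
sw [ 0.5015 -0.3591  0.03  ] [ -37.9 -215. ]
blade tip r [ 0.6146 -0.0568  0.045 ] [49.9 95.7]
blade r low [ 0.5279 -0.0489  0.045 ] [-37.2  96.3]
carr tl [0.5223 0.0015 0.046 ] [-46.9 146.1]
carr br [ 0.4717 -0.0449  0.046 ] [-93.5  95.7]
jug bottom [ 0.6747 -0.3294  0.012 ] [ 132.3 -171. ]
hopper [ 0.6691 -0.1874  0.277 ]
side check corners [array([248., 300.]), array([350., 214.]), array([433., 237.]), array([349., 337.])]
```

```bash
python3 - <<'E'
from h import *
s=arm.get_state(); R=cv2.Rodrigues(np.array(s['orientation'],float))[0]
print({k:np.round(v,3) for k,v in s.items()}); print(R.round(3))
y=R[:,1]; print('yaw of jaw line',np.degrees(np.arctan2(y[1],y[0])),'want',90-4.74)
print('delta to knob',np.array([.4965,-.0226,.12])-s['position'])
E
```

```text
{'t': np.float64(1.9), 'joint_pos': array([-1.444,  0.22 ,  1.527,  0.   ,  1.395, -0.126]), 'joint_velocities': array([ 0.   , -0.   ,  0.   ,  0.001, -0.001,  0.002]), 'joint_torque': array([ 1.0000e-03, -4.9683e+01, -3.8972e+01, -0.0000e+00,  1.0000e-03,
       -0.0000e+00]), 'position': array([ 0.156, -0.605,  0.253]), 'orientation': array([-3.116, -0.396, -0.   ]), 'wrist_force': array([ 0.434, -0.377, -0.525]), 'ft_torque': array([-0.022,  0.03 , -0.002]), 'grip_force': np.float64(0.0), 'width': np.float64(0.999)}
[[ 0.968  0.25   0.   ]
 [ 0.25  -0.968  0.   ]
 [ 0.    -0.    -1.   ]]
yaw of jaw line -75.51743328849159 want 85.26
delta to knob [ 0.3401893   0.58250847 -0.13327649]
```

>>> carry_out(moves=[[0.6, 0.0945, 0.1618, 0, 0, 0, -0.01335], [0.6, 0.0945, 0.1618, 0, 0, 0, -0.01335], [0.6, 0.0945, 0.1618, 0, 0, 0, -0.01335], [0.6, 0.0945, 0.1618, 0, 0, 0, -0.01335], [0.6, 0.0945, 0.1618, 0, 0, 0, 0], [0.6, 0.0945, 0.1618, 0, 0, 0, 0], [0.6, 0.0945, 0.1618, 0, 0, 0, 0], [0.6, 0.0945, 0.1618, 0, 0, 0, 0], [0.6, 0.0945, 0.1618, 0, 0, 0, 0], [0.6, 0.0945, 0.1618, 0, 0, 0, 0]], grip_force=40)

```text
t: 2.73
position: [0.3459, -0.2799, 0.2536]
orientation: [3.138, -0.131, 0.001]
wrist_force: [0.9, 0.3, -0.3]
width: 0.598
grip_force: 0.0
```

>>> carry_out(moves=[[0.6, 0.0945, 0.1618, 0, 0, 0, 0], [0.6, 0.0945, 0.1618, 0, 0, 0, 0], [0.6, 0.0945, 0.1618, 0, 0, 0, 0], [0.6, 0.0945, 0.1618, 0, 0, 0, 0], [0.6, 0.0945, 0.1618, 0, 0, 0, 0], [0.6, 0.0945, 0.1618, 0, 0, 0, 0], [0.6, 0.0945, 0.1618, 0, 0, 0, 0], [0.6, 0.0945, 0.1618, 0, 0, 0, 0], [0.6, 0, 0, -0.2, 0, 0, 0], [0.6, 0, 0, -0.2, 0, 0, 0]])

```text
t: 3.57
position: [0.4998, -0.0209, 0.1755]
orientation: [3.138, -0.123, 0.013]
wrist_force: [0.4, -1.0, -0.8]
width: 0.595
grip_force: 0.0
```

>>> carry_out(moves=[[0.6, 0, 0, -0.1, 0, 0, 0], [0.6, 0, 0, 0, 0, 0, 0], [0.6, 0, 0, 0, 0, 0, 0]])

```text
t: 3.82
position: [0.4958, -0.0224, 0.1526]
orientation: [-3.139, 0.13, 0.004]
wrist_force: [-0.2, -0.1, 1.1]
width: 0.6
grip_force: 0.0
```

>>> carry_out(moves=[[0.6, 0, 0, -0.1, 0, 0, 0], [0.6, 0, 0, -0.1, 0, 0, 0], [0.6, 0, 0, -0.1, 0, 0, 0], [0.6, 0, 0, -0.083, 0, 0, 0], [0.6, 0, 0, 0, 0, 0, 0], [0, 0, 0, 0, 0, 0, 0], [0, 0, 0, 0, 0, 0, 0], [0, 0, 0, 0, 0, 0, 0], [0, 0, 0, 0, 0, 0, 0], [0, 0, 0, 0, 0, 0, 0]])

```text
t: 4.65
position: [0.4985, -0.022, 0.0793]
orientation: [-3.138, 0.13, -0.007]
wrist_force: [0.1, 5.8, 5.1]
width: 0.154
grip_force: 40.2
```

>>> carry_out(moves=[[0, 0, 0, 0, 0, 0, 0], [0, 0, 0, 0, 0, 0, 0], [0, 0, 0, 0, 0, 0, 0]])

```text
t: 4.9
position: [0.4985, -0.022, 0.0793]
orientation: [-3.138, 0.129, -0.007]
wrist_force: [-0.0, 5.0, 6.4]
width: 0.155
grip_force: 40.2
```

>>> carry_out(moves=[[0, 0, 0, 0, 0, 0, 0.0195], [0, 0, 0, 0, 0, 0, 0.0195], [0, 0, 0, 0, 0, 0, 0.0195], [0, 0, 0, 0, 0, 0, 0.0195], [0, 0, 0, 0, 0, 0, 0.0195], [0, 0, 0, 0, 0, 0, 0.0195], [0, 0, 0, 0, 0, 0, 0.0195], [0, 0, 0, 0, 0, 0, 0.0195], [0, 0, 0, 0, 0, 0, 0.0195], [0, 0, 0, 0, 0, 0, 0.0195]], grip_force=60)

```text
t: 5.73
position: [0.4986, -0.0227, 0.0794]
orientation: [2.636, 1.704, 0.006]
wrist_force: [0.5, 1.2, 5.0]
width: 0.154
grip_force: 61.8
```

>>> carry_out(moves=[[0, 0, 0, 0, 0, 0, 0], [0, 0, 0, 0, 0, 0, 0]])

```text
t: 5.9
position: [0.4986, -0.0227, 0.0794]
orientation: [2.64, 1.698, 0.006]
wrist_force: [-0.7, 1.7, 5.4]
width: 0.151
grip_force: 62.1
```

```bash
python3 - <<'E'
from h import *
s=arm.get_state(); R=cv2.Rodrigues(np.array(s['orientation'],float))[0];y=R[:,1]
print(np.degrees(np.arctan2(y[1],y[0])),s['position'],s['wrist_force'],s['ft_torque'],s['joint_pos'],s['width'])
a=cap('top')['pixels']; cv2.imwrite('pics/t2.png',np.hstack([cv2.resize(a[180:306,288:498],(798,479),interpolation=cv2.INTER_CUBIC)]))
E
```

```text
-24.4913472991705 [ 0.498638   -0.02274281  0.07937019] [-0.65120237  1.7213888   5.40859461] [0.34053649 0.07251424 0.20648573] [-2.04052634e-01  1.21741949e-01  1.99324000e+00  6.49400552e-04
  1.02192799e+00  2.23061000e-01] 0.15106921154929062
```

>>> carry_out(moves=[[0, -0.0041, -0.0498, 0, 0, 0, 0], [0, -0.0041, -0.0498, 0, 0, 0, 0], [0, -0.0041, -0.0498, 0, 0, 0, 0], [0, -0.0041, -0.0498, 0, 0, 0, 0], [0, -0.0041, -0.0498, 0, 0, 0, 0], [0, -0.0041, -0.0498, 0, 0, 0, 0], [0, -0.0041, -0.0498, 0, 0, 0, 0], [0, -0.0041, -0.0498, 0, 0, 0, 0], [0, -0.0041, -0.0498, 0, 0, 0, 0], [0, -0.0041, -0.0498, 0, 0, 0, 0]])

```text
t: 6.78
position: [0.4901, -0.1231, 0.0794]
orientation: [2.64, 1.697, 0.005]
wrist_force: [1.0, 1.7, 5.4]
width: 0.146
grip_force: 62.2
```

>>> carry_out(moves=[[0, 0, 0, 0, 0, 0, 0], [0, 0, 0, 0, 0, 0, 0], [0, 0, 0, 0, 0, 0, 0]])

```text
t: 7.03
position: [0.4901, -0.1234, 0.0794]
orientation: [2.64, 1.696, 0.003]
wrist_force: [-0.5, -1.4, 6.8]
width: 0.153
grip_force: 62.4
```

```bash
python3 - <<'E'
from h import *
a=cap('top')['pixels']; b=cap('side')['pixels']
A=cv2.resize(a[215:295,370:450],(400,400),interpolation=cv2.INTER_CUBIC);B=cv2.resize(b[220:300,320:400],(400,400),interpolation=cv2.INTER_CUBIC)
cv2.imwrite('pics/t3.png',cv2.convertScaleAbs(np.hstack([A,B]),alpha=1.5))
E
```

```text
(no output)
```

View pics/t3.png

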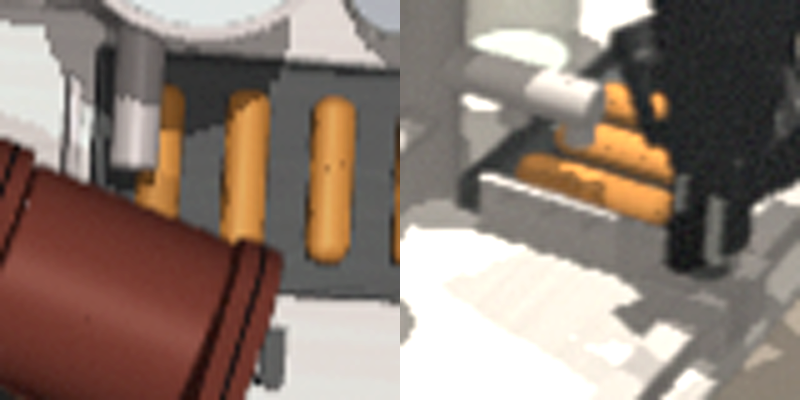

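The top view (left half) shows the blade edge at about crop x=87 and the tray end at about x=97, so a few mm remain. I'll creep in and watch the force.

>>> carry_out(moves=[[0, -0.0004, -0.005, 0, 0, 0, 0], [0, -0.0004, -0.005, 0, 0, 0, 0], [0, -0.0004, -0.005, 0, 0, 0, 0], [0, -0.0004, -0.005, 0, 0, 0, 0], [0, -0.0004, -0.005, 0, 0, 0, 0], [0, -0.0004, -0.005, 0, 0, 0, 0]])

```text
t: 7.63
position: [0.4897, -0.1285, 0.0793]
orientation: [2.64, 1.697, 0.004]
wrist_force: [-0.9, 1.1, 7.7]
width: 0.153
grip_force: 62.4
```

>>> carry_out(moves=[[0, -0.0004, -0.005, 0, 0, 0, 0]])

```text
t: 7.72
position: [0.4896, -0.1295, 0.0794]
orientation: [2.64, 1.697, 0.004]
wrist_force: [-1.3, 1.1, 7.7]
width: 0.147
grip_force: 62.4
```

>>> carry_out(moves=[[0, -0.0004, -0.005, 0, 0, 0, 0]])

```text
t: 7.8
position: [0.4896, -0.1305, 0.0794]
orientation: [2.64, 1.697, 0.004]
wrist_force: [-1.1, 2.1, 7.7]
width: 0.15
grip_force: 62.4
```

```bash
python3 - <<'E'
from h import *
c=cap('top');a=c['pixels']; b=cap('side')['pixels']
g=a[224:240,380:396].mean(2)
print(np.round(g[0:16:3]).astype(int))
print(arm.get_state()['wrist_force'],arm.get_state()['ft_torque'])
E
```

```text
[[ 89  89  89  88  88  88  88  87  86  66  38  31  36  45  59  66]
 [150 133  90  90  90  90  90  90  88  33  30  24  25  45  62  65]
 [149 149 132  89  89  89  75  77  77  35  32  23  26  54  62  68]
 [151 151 151 150 149 114  46  85  78  28  31  22  28  56  63  69]
 [150 151 150 149 148 124  50 147 139  32  29  25  37  90 106 116]
 [151 151 150 150 149 100  58 142 140  52  59  54  50  93 109 117]]
[-1.40985367  0.89489268  8.3384704 ] [0.30205692 0.19032346 0.08910677]
```

>>> carry_out(moves=[[0, -0.0004, -0.005, 0, 0, 0, 0]])

```text
t: 7.98
position: [0.4894, -0.1314, 0.0793]
orientation: [2.64, 1.697, 0.004]
wrist_force: [-1.4, 1.4, 8.0]
width: 0.152
grip_force: 62.4
```

>>> carry_out(moves=[[0, -0.0004, -0.005, 0, 0, 0, 0]])

```text
t: 8.07
position: [0.4894, -0.1325, 0.0794]
orientation: [2.64, 1.697, 0.004]
wrist_force: [-0.6, 1.5, 8.4]
width: 0.149
grip_force: 62.5
```

>>> carry_out(moves=[[0, -0.0004, -0.005, 0, 0, 0, 0]])

```text
t: 8.15
position: [0.4893, -0.1331, 0.0793]
orientation: [2.641, 1.697, 0.005]
wrist_force: [-0.3, 6.8, 9.4]
width: 0.151
grip_force: 62.8
```

```bash
python3 - <<'E'
from h import *
a=cap('top')['pixels'].mean(2); z=cv2.imread('pics/top0.png').mean(2)
print(np.round(a[226:242:3,380:396]).astype(int))
f=lambda x:(np.round(x[255:275:4,458:472])).astype(int)
print(f(z));print(f(a)); print(arm.get_state()['wrist_force'])
E
```

```text
[[134  90  90  90  88  88  89  88  88  40  28  22  22  43  60  65]
 [149 148  89  88  90  89  89  89  88  27  33  24  27  53  62  67]
 [150 150 149 134 133  89  81  45  91  78  38  23  29  55  62  68]
 [151 150 150 150 150 148  57  47 147 125  27  24  33  88  94 116]
 [151 151 151 151 150 148  56  54 142 139  58  45  42  92 108 118]
 [135 135 142 142 151 150  52  90 141 109  54  54  57  96 109 118]]
[[ 58  57  56  58  56  57  44  17  56 117 135 134 134 134]
 [ 59  58  58  60  59  59  35  18  61 131 137 137 138 138]
 [ 57  58  58  58  58  58  25  27  75 137 136 137 137 137]
 [ 57  57  57  57  57  57  18  38  82 138 138 138 138 139]
 [ 56  57  57  56  57  55  17  49 100 136 136 136 136 136]]
[[ 61  60  60  62  61  60  50  19  61 124 143 142 142 142]
 [ 63  64  63  63  64  63  39  19  66 139 144 145 146 146]
 [ 61  62  62  62  62  62  25  32  80 144 145 145 145 145]
 [ 61  61  61  60  61  60  18  42  88 146 146 146 146 146]
 [ 61  61  61  61  60  60  19  54 107 144 144 144 144 144]]
[-0.43618518  3.99315099  8.40089504]
```

Force jumped to 6.8 N at contact and the tray's far edge hasn't moved, so I'll tighten now.

>>> carry_out(moves=[[0, 0, 0, 0, 0, 0, -0.0195], [0, 0, 0, 0, 0, 0, -0.0195], [0, 0, 0, 0, 0, 0, -0.0195], [0, 0, 0, 0, 0, 0, -0.0195], [0, 0, 0, 0, 0, 0, -0.0195], [0, 0, 0, 0, 0, 0, -0.0195], [0, 0, 0, 0, 0, 0, -0.0195], [0, 0, 0, 0, 0, 0, -0.0195], [0, 0, 0, 0, 0, 0, -0.0195], [0, 0, 0, 0, 0, 0, -0.0195]])

```text
t: 9.03
position: [0.4892, -0.1328, 0.0794]
orientation: [3.138, -0.138, 0.005]
wrist_force: [-2.9, 4.8, 10.3]
width: 0.149
grip_force: 63.0
```

>>> carry_out(moves=[[0, 0, 0, 0, 0, 0, -0.008], [0, 0, 0, 0, 0, 0, 0], [0, 0, 0, 0, 0, 0, 0]])

```text
t: 9.28
position: [0.4892, -0.1328, 0.0794]
orientation: [3.134, -0.206, 0.005]
wrist_force: [-1.7, 5.1, 10.3]
width: 0.157
grip_force: 66.5
```

```bash
python3 - <<'E'
from h import *
s=arm.get_state(); R=cv2.Rodrigues(np.array(s['orientation'],float))[0];y=R[:,1]
print(np.degrees(np.arctan2(y[1],y[0])),s['position'],s['wrist_force'],s['ft_torque'],s['joint_pos'],s['width'])
E
```

```text
-97.51400286725583 [ 0.48918071 -0.13282779  0.07937103] [-1.68167501  5.10855348 10.28336281] [0.75841032 0.26218475 0.83961302] [-4.21361434e-01  1.40148341e-01  1.97258909e+00  1.00024293e-03
  1.02554520e+00  1.28006142e+00] 0.15690952898939833
```

>>> carry_out(moves=[[0.5, 0, 0, 0, 0, 0, 0], [0.5, 0, 0, 0, 0, 0, 0], [0.5, 0, 0, 0, 0, 0, 0], [0.5, 0, 0, 0.1, 0, 0, 0], [0.5, 0, 0, 0.18, 0, 0, 0], [0.5, 0, 0, 0.18, 0, 0, 0], [0.5, 0, 0, 0.18, 0, 0, 0], [0.5, 0, 0, 0.2, 0, 0, 0], [0.5, 0, 0, 0, 0, 0, 0]])

```text
t: 10.03
position: [0.4913, -0.1351, 0.254]
orientation: [3.13, -0.209, 0.021]
wrist_force: [1.1, -0.0, 1.0]
width: 0.498
grip_force: 0.0
```

>>> carry_out(moves=[[1, 0, 0.16, 0, 0, 0, 0.0165], [1, 0, 0.16, 0, 0, 0, 0.0165], [1, 0, 0.16, 0, 0, 0, 0.0165], [1, 0.17, 0, 0, 0, 0, 0.0165], [1, 0.17, 0, 0, 0, 0, 0.0165], [1, 0.17, 0, 0, 0, 0, 0], [1, 0.17, 0, 0, 0, 0, 0], [1, 0.17, 0, 0, 0, 0, 0], [1, 0, 0, 0, 0, 0, 0], [1, 0, 0, 0, 0, 0, 0]])

```text
t: 10.87
position: [0.658, -0.0373, 0.2422]
orientation: [-3.082, -0.601, 0.005]
wrist_force: [-1.1, 0.3, 0.3]
width: 1.005
grip_force: 0.0
```

```bash
python3 - <<'E'
from h import *
s=arm.get_state(); R=cv2.Rodrigues(np.array(s['orientation'],float))[0];y=R[:,1]
print(np.degrees(np.arctan2(y[1],y[0])),s['position'],s['joint_pos'],R[:,2])
c=cap('top');b=cap('side')
for p in([.6615,-.036,.158],[.6615,-.036,.118]): print(proj(b,p))
A=cv2.resize(c['pixels'][205:305,320:445],(500,400),interpolation=cv2.INTER_CUBIC);B=cv2.resize(b['pixels'][200:300,262:337],(300,400),interpolation=cv2.INTER_CUBIC)
cv2.imwrite('pics/t4.png',cv2.convertScaleAbs(np.hstack([A,B]),alpha=1.5))
E
```

```text
-67.91862679435872 [ 0.65803652 -0.03728155  0.24220017] [-1.76097907e-01  3.10451919e-01  1.43905519e+00 -7.85032507e-05
  1.39532559e+00  1.00931727e+00] [-3.20348095e-03  4.91518820e-04 -9.99994748e-01]
[299.5344728  232.53165191]
[299.44111817 247.78486135]
```

View pics/t4.png

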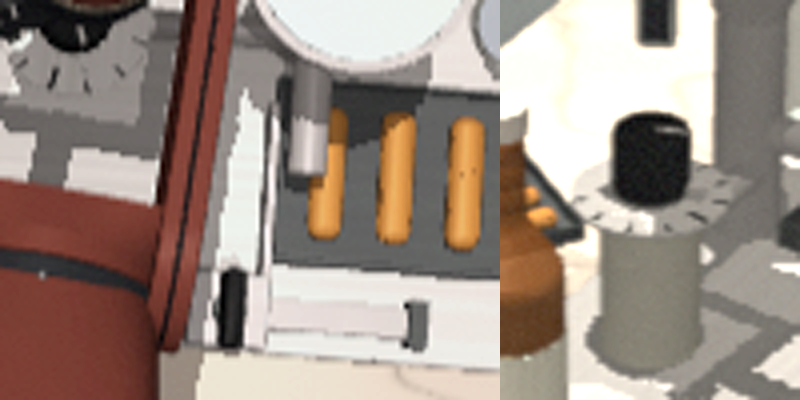

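The top view (left half) shows the blade on the tray end at about (275,200) and the knob bar square at (232,305). The side view (right half) shows the sleeve at (651,160), where predicted.

>>> carry_out(moves=[[1, 0.0175, 0.0065, 0, 0, 0, 0], [1, 0, 0, -0.12, 0, 0, 0], [1, 0, 0, -0.12, 0, 0, 0], [1, 0, 0, -0.12, 0, 0, 0], [1, 0, 0, -0.09, 0, 0, 0], [1, 0, 0, 0, 0, 0, 0], [0, 0, 0, 0, 0, 0, 0], [0, 0, 0, 0, 0, 0, 0], [0, 0, 0, 0, 0, 0, 0], [0, 0, 0, 0, 0, 0, 0]], grip_force=30)

```text
t: 11.8
position: [0.6622, -0.0362, 0.1575]
orientation: [3.082, 0.601, 0.006]
wrist_force: [-3.0, -0.1, 3.1]
width: 0.506
grip_force: 30.2
```

>>> carry_out(moves=[[0, 0, 0, 0, 0, 0, 0], [0, 0, 0, 0, 0, 0, 0], [0, 0, 0, 0, 0, 0, 0]])

```text
t: 12.05
position: [0.6622, -0.0362, 0.1575]
orientation: [3.082, 0.601, 0.005]
wrist_force: [-1.3, -0.3, 6.8]
width: 0.506
grip_force: 30.3
```

```bash
python3 - <<'E'
from h import *
s=arm.get_state(); R=cv2.Rodrigues(np.array(s['orientation'],float))[0];y=R[:,1]
print(np.degrees(np.arctan2(y[1],y[0])),s['position'],s['wrist_force'],s['ft_torque'],s['joint_pos'],s['width'])
E
```

```text
-67.91680667309137 [ 0.66220323 -0.03618543  0.15749513] [-1.26050846 -0.28798873  6.81564378] [ 0.04149515  0.25275133 -0.0212659 ] [-1.73364646e-01  3.84695620e-01  1.50847833e+00 -4.93789256e-05
  1.24466423e+00  1.01201977e+00] 0.505944136542837
```

>>> carry_out(moves=[[0, 0, 0, 0, 0, 0, -0.0186], [0, 0, 0, 0, 0, 0, -0.0186], [0, 0, 0, 0, 0, 0, -0.0186], [0, 0, 0, 0, 0, 0, -0.0186], [0, 0, 0, 0, 0, 0, -0.0186], [0, 0, 0, 0, 0, 0, -0.0186], [0, 0, 0, 0, 0, 0, -0.0186], [0, 0, 0, 0, 0, 0, -0.0186], [0, 0, 0, 0, 0, 0, -0.0186], [0, 0, 0, 0, 0, 0, 0]])

```text
t: 12.88
position: [0.6623, -0.0352, 0.1575]
orientation: [-2.964, 1.035, -0.005]
wrist_force: [-0.4, 3.0, 6.9]
width: 0.507
grip_force: 30.4
```

>>> carry_out(moves=[[0, 0, 0, 0, 0, 0, 0], [1, 0, 0, 0, 0, 0, 0], [1, 0, 0, 0, 0, 0, 0], [1, 0, 0, 0, 0, 0, 0], [1, 0, 0, 0, 0, 0, 0], [1, 0, 0, 0, 0, 0, 0], [1, 0, 0, 0.12, 0, 0, 0], [1, 0, 0, 0.15, 0, 0, 0], [1, 0, 0, 0.15, 0, 0, 0], [1, 0, 0, 0, 0, 0, 0]])

```text
t: 13.72
position: [0.6642, -0.0366, 0.2466]
orientation: [-2.967, 1.027, -0.017]
wrist_force: [1.1, -0.5, 2.3]
width: 1.002
grip_force: 0.0
```

>>> carry_out(moves=[[1, -0.17, 0.04, 0.02, 0, 0, 0], [1, -0.17, 0.04, 0.02, 0, 0, 0], [1, -0.17, 0.04, 0.02, 0, 0, 0], [1, -0.17, 0.04, 0.02, 0, 0, 0], [1, -0.17, 0.04, 0.02, 0, 0, 0], [1, -0.17, 0.04, 0.02, 0, 0, 0], [1, -0.17, 0.04, 0.02, 0, 0, 0], [1, 0, 0.17, 0, 0, 0, 0], [1, 0, 0.17, 0, 0, 0, 0], [1, 0, 0.17, 0, 0, 0, 0]])

```text
t: 14.55
position: [0.4225, 0.1228, 0.2674]
orientation: [-2.967, 1.03, -0.004]
wrist_force: [0.6, 0.6, -0.0]
width: 1.0
grip_force: 0.0
```

>>> carry_out(moves=[[1, 0, 0.17, 0, 0, 0, 0], [1, 0, 0.17, 0, 0, 0, 0], [1, 0, 0, 0, 0, 0, 0], [1, 0, 0, 0, 0, 0, 0]])

```text
t: 14.88
position: [0.4225, 0.1914, 0.2665]
orientation: [2.97, -1.022, -0.0]
wrist_force: [0.1, 0.1, -0.3]
width: 0.997
grip_force: 0.0
```

```bash
python3 - <<'E'
from h import *
a=cap('top')['pixels']
A=cv2.resize(a[186:232,312:368],(487,400),interpolation=cv2.INTER_CUBIC);B=cv2.resize(a[186:296,310:396],(313,400),interpolation=cv2.INTER_CUBIC)
cv2.imwrite('pics/t5.png',cv2.convertScaleAbs(np.hstack([A,B]),alpha=1.5))
E
```

```text
(no output)
```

View pics/t5.png

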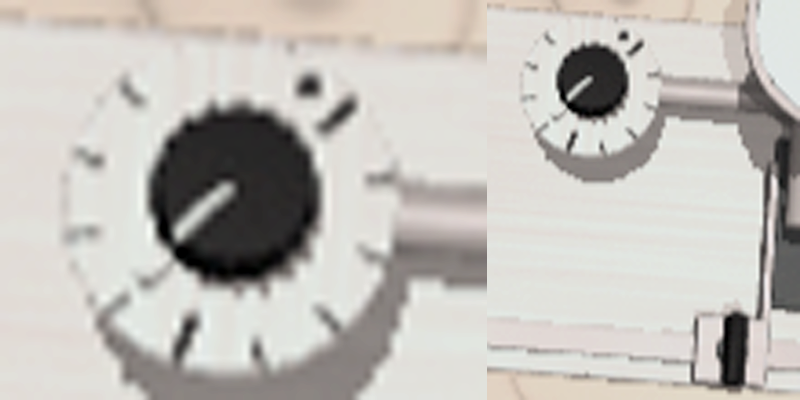

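The pointer line from (233,187) to (178,235) points at tick 6 at (115,307), one short tick past the long 5. The knob bar at (735,347) is square. I'll check the blade and tray pixels once more, then hand in.

```bash
python3 - <<'E'
from h import *
a=cap('top')['pixels'].mean(2)
print(np.round(a[232:242:3,380:396]).astype(int)); print(np.round(a[255:275:4,458:472]).astype(int))
print(arm.hand_in())
E
```

```text
[[149 148 148 133 131  88  79  46  90  78  38  23  27  55  63  68]
 [149 149 149 149 149 147  57  46 146 124  27  26  33  88  94 115]
 [150 150 150 150 150 148  55  54 141 138  57  45  41  91 107 117]
 [150 150 150 150 150 148  52  88 139 107  54  53  57  95 108 117]]
[[ 60  61  61  60  61  59  49  18  60 123 141 141 141 141]
 [ 63  63  62  63  63  63  39  21  65 138 144 144 144 145]
 [ 61  61  60  61  61  61  27  30  66 144 143 144 143 144]
 [ 60  60  60  61  61  59  20  43  88 145 145 146 145 145]
 [ 60  60  60  60  60  59  19  55 106 142 143 143 143 143]]
the job is handed in; nothing more can be done
None
```

The job is handed in (no verdict came back): the stop blade rests against the tray, which has not moved in the images, the clamp knob is tight again, the sleeve points at 6, and the arm never went near the jug, bottle, bowl or spatula.

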